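# Pack up the short leg of a lacquered vase stand

### The arm

A 6-joint arm with a two-finger parallel gripper is mounted at the origin on the work surface. World frame = base frame: x ahead of the robot, y to its left, z up, the work surface at z = 0. Lengths are in m, angles in rad, forces in N, time in s.
With the tool pointing down it reaches from about 0.25 to 0.725 m from the base axis. Payload 4 kg.
Tool frame: the origin (TCP) lies on the centre line of the jaws, within the pads' length; the fingertips stand ahead of it and the grasp point (between the pads) lies 3 mm ahead of it (bot.tcp_to_tips is the z of the fingertips in the tool frame, in m); z points along the fingers, y is the line along which they close (so a half turn about z gives the same grasp; the last joint's range is limited). The gripper opens to 85 mm and grips with 20 to 120 N. Pads are 22 mm wide; open, the fingers measure 114 mm over their backs; the gripper's body (76 mm by 85 mm) begins 54 mm behind the grasp point. The pads swing forward as they close: fully open they stand 13 mm farther back than shut.
Start: joints at [1.296, 0.241, 0.005, 1.335, 0, 1.571], TCP at [0.136, 0.481, 0.253] pointing down, gripper open.
Joint ranges: [-2.72, 2.72], [-1.05, 1.87], [-1.09, 1.28], [-1.99, 2.15], [-1.42, 1.44], [-3.14, 3.14]. Speed limits (rad/s): [2.79, 2.79, 3.14, 3.14, 3.14, 3.14].

### API

Orientations are given as a unit quaternion [x, y, z, w].
In Python, from workcell import telemetry, camera, camera_params, ticket, boxes_of, cut_out, spot_point, bot gives the robot as it stands.
- The arm moves only by the shell command python3 -m creep 'ROWS'. ROWS is text: rows parted by semicolons, each of 5 numbers parted by spaces: the opening, from 0 (shut) to 1 (fully open), then the shift along the tool's x, y, z in units of 150 mm (1.0 is 150 mm), then the turn about the tool's z in units of 180 degrees (1.0 is 180 degrees). In form: claw x y z turn; .... A call has 1 to 12 rows; each row is the pose to reach, as a shift and turn from the pose commanded when the call began, along the tool's axes at that moment, turning the shorter way round; what a row does not reach only later rows make up. A row lasts 1/8 s, in which the tool goes at most 62.5 mm and 10.7 degrees, less where a joint would pass 70% of its speed; a pose out of reach is approached as far as the arm can. A call with a number of a shift or a turn outside -1 to 1 is refused whole. A call with a gripper value outside its range is refused whole. The fingers move at their own pace and stop on an object; the grip force is fixed at half the most. Time passes only in rows, so rows that repeat a pose let the fingers close. It gives the time, the measured TCP pose, the force, the opening and the grip force at its end, in the units of the state.
- telemetry.get_obs(): the state, without advancing time (a new reading comes with each control period).
- camera(name): name is "side" or "top" or "wrist"; returns the picture (480x640x3 uint8, red, green, blue); there is no depth.
- camera_params(name): a dict with "camera_matrix" (3x3 intrinsics, pixels), "eye" and "attitude" of the camera in the world. Camera axes: x right, y down, z forward; pixel columns grow to the right and rows downward; lengths in m; the calibration is good to about 2 mm. A picture is of the moment at which its call begins: read the wrist's pose just before it. camera_params takes no time and is no camera call; for the wrist camera it gives the pose at the moment of the call.
- ticket.job_done(): hands the job in; it is judged then, once.
Trained networks look in the newest picture that a camera, given by its name, has taken for a name from the list of things; names that differ only in an ending like _2 or _b are one class to them, and where a whole thing is asked for, a point or a joint stands for the part that bears it (a point fixed in the world has none). Each returns a list of dicts, best first, with "conf" (0 to 1); they miss things now and then, are a little off and sometimes report something else, mostly with a low value. They report only what shows in the picture. A call takes as long as a camera call. They do not tell look-alikes from the thing itself.
- boxes_of(thing, camera): "at" ([x, y, z] in m, in world coordinates, good to about 4 mm: the middle of the surface that is visible of it).
- cut_out(thing, camera): "pixels" (480x640 bool, what is visible of it).
- spot_point(thing, camera): "at" ([x, y, z] in m, in world coordinates, good to about 4 mm: a listed point, or the origin of a listed thing).
The state is a dict: "clock": time; "joint_pos": joint angles; "joint_vel": joint speeds; "tau": joint torques, N m; "eef_pos": TCP position; "tool_rot": TCP orientation; "ft_force": force on the tool from outside, world axes, zero at the start; "ft_torque": the same for the moment, N m; "grip_width": finger opening in m; "grasp_force": force on a finger pad.
Only numpy, scipy, OpenCV 4.12 (cv2) and the standard library are available. Lean on these libraries where they do the work, as an engineer would, in place of code of your own. Each camera call takes 0.05 s, during which the arm holds its last target. There are 200 camera calls.

### The job

The little lacquered vase stand lies upside down on the bench and one of its four legs has been sawn off short. From the three rectangular packing blocks choose those that together fill exactly the missing height, and stack them flat, squarely and centrally on the short leg so that the top of the stack is level with the other three feet. Leave the block that is not needed where it lies.

Things in the scene. Friction and masses are not known exactly. Their poses are not given: they have to be found in the camera images.
- short_leg_top (a point): Centre of the bare pale sawn face (64 mm along x, 50 along y, z up) of the short leg, 68 mm above the bench: 42 mm is missing. The fixed red, orange and black stand, turned any way round, has a 280 (x) x 230 (y) mm top, face down; its other legs stand 200 mm towards -x, 160 mm towards -y and diagonally, their flat feet 110 mm above the bench. Aprons between the legs are lower (54 mm).
- block_thin: Plain pale wooden packing block, rectangular, 60 mm long (its x), 46 mm wide (its y), 12 mm thick (its z), loose, flat on the bench; origin at the centre of its underside. The three packing blocks differ only in thickness (12, 20, 30 mm); a round wooden disc, 48 mm across, is not one of them.
- block_mid: Plain pale wooden packing block, rectangular, 60 mm long (its x), 46 mm wide (its y), 20 mm thick (its z), loose, flat on the bench; origin at the centre of its underside. The three packing blocks differ only in thickness (12, 20, 30 mm); a round wooden disc, 48 mm across, is not one of them.
- block_thick: Plain pale wooden packing block, rectangular, 60 mm long (its x), 46 mm wide (its y), 30 mm thick (its z), loose, flat on the bench; origin at the centre of its underside. The three packing blocks differ only in thickness (12, 20, 30 mm); a round wooden disc, 48 mm across, is not one of them.
Mind the look-alikes: they are no part of the job. What is shaped like the block_thin but red is not meant.

How it is judged:
By the outcome, as a careful person would: the job done as asked, in the order asked, and still so for the second after the job is handed in, with the robot touching nothing.
It also fails if it takes over 58 s, if anything falls off the work surface, if the arm or the gripper's body presses on something with over 40 N, if the wrist force passes 120 N, or if a joint passes its speed limit or range.

## Working session

There is one attempt and no reset: what is moved stays moved. The work goes in short steps, Python scripts to look and compute and a shell command to move; the robot and the scene stay as the last step left them, time stands still between calls to the robot, and variables do not carry over. Pictures are saved under pics/ and viewed, at most 10 in all, crops included, and the job is handed in when it is done.

```bash
mkdir -p pics; ls; python3 - <<'E'
from workcell import *
import cv2,numpy as np
o=telemetry.get_obs(); print(o['clock'],o['eef_pos'],o['tool_rot'],bot.tcp_to_tips)
for c in ("top","side"):
    im=camera(c); cv2.imwrite(f"pics/{c}0.png",im[:,:,::-1])
    p=camera_params(c); print(c,p)
    for t in ("short_leg_top","block_thin","block_mid","block_thick"):
        print(t,[(np.round(d['at'],3).tolist(),round(d['conf'],2)) for d in spot_point(t,c)])
        if t!="short_leg_top":
            print('  box',[(np.round(d['at'],3).tolist(),round(d['conf'],2)) for d in boxes_of(t,c)])
print(telemetry.get_obs()['clock'])
E
```

```text
pics
0.0 [0.13553467 0.4806888  0.25242126] [ 1.36976648e-01  9.90573737e-01 -1.02499245e-03 -1.34110564e-04] 0.022
top {'camera_matrix': array([[576.65171864,   0.        , 322.00048358],
       [  0.        , 576.65171864, 233.96269117],
       [  0.        ,   0.        ,   1.        ]]), 'eye': array([0.39687453, 0.11835503, 1.41128175]), 'attitude': array([-0.69868317,  0.71288795, -0.03927695,  0.04571562])}
short_leg_top [([0.675, 0.053, 0.063], 0.79)]
block_thin [([0.615, 0.255, 0.0], 0.88), ([0.603, 0.372, 0.002], 0.76), ([0.726, 0.265, 0.004], 0.73), ([0.527, 0.595, 0.004], 0.58)]
  box [([0.722, 0.264, 0.012], 0.97), ([0.61, 0.249, 0.012], 0.92), ([0.529, 0.592, 0.014], 0.79), ([0.604, 0.369, 0.014], 0.67)]
block_mid [([0.447, 0.308, -0.001], 0.62)]
  box [([0.448, 0.309, 0.018], 0.98)]
block_thick [([0.447, -0.311, 0.002], 0.83)]
  box [([0.45, -0.304, 0.034], 0.95)]
side {'camera_matrix': array([[573.51591906,   0.        , 318.45576975],
       [  0.        , 573.51591906, 244.2907968 ],
       [  0.        ,   0.        ,   1.        ]]), 'eye': array([-0.10870284, -0.70129162,  0.85187261]), 'attitude': array([ 0.83413837, -0.31659616,  0.15379806, -0.42464834])}
short_leg_top [([0.679, 0.057, 0.068], 0.6)]
block_thin [([0.613, 0.251, 0.001], 0.84), ([0.722, 0.266, 0.001], 0.7), ([0.528, 0.594, -0.002], 0.61), ([0.6, 0.367, 0.001], 0.59)]
  box [([0.522, 0.586, 0.006], 0.83), ([0.716, 0.258, 0.014], 0.79), ([0.596, 0.366, 0.011], 0.76), ([0.608, 0.243, 0.01], 0.56)]
block_mid [([0.452, 0.303, 0.003], 0.64)]
  box [([0.445, 0.3, 0.021], 0.85)]
block_thick [([0.449, -0.307, 0.003], 0.59), ([0.677, 0.058, 0.069], 0.44)]
  box [([0.442, -0.317, 0.033], 0.73)]
0.8
```

View pics/top0.png

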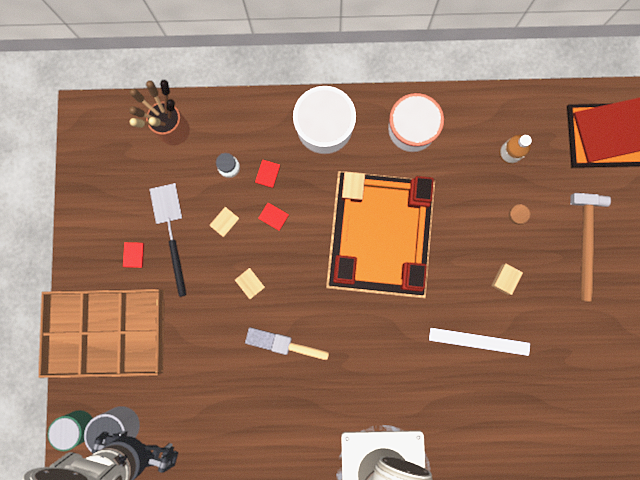

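View pics/side0.png

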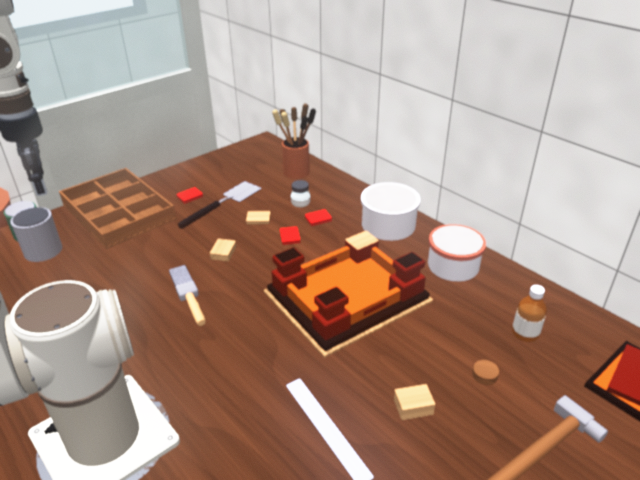

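The side and top views agree. The pale blocks are thin at top px (224,222), mid at (250,284) and thick at (507,279). Look-alikes are the red slabs at (268,173), (273,216) and (133,255), and the disc at (520,214). The short leg's face is at (354,186), and 42 = 30 + 12, so I need thick and thin. Next I'll write the measuring helpers and make one close crop to check the choice.

```bash
cat > h.py <<'E'
from workcell import *
import cv2,numpy as np
from scipy.spatial.transform import Rotation as R
def ray(px,P,z):
    K=P['camera_matrix']; px=np.atleast_2d(px).astype(float)
    d=np.c_[(px-K[:2,2])/[K[0,0],K[1,1]],np.ones(len(px))]@R.from_quat(P['attitude']).as_matrix().T
    return (P['eye']+d*((z-P['eye'][2])/d[:,2])[:,None])[:,:2]
def pale(im):  # bright pale wood
    h=cv2.cvtColor(im,cv2.COLOR_RGB2HSV)
    return cv2.inRange(h,(12,50,165),(32,160,255))
def rect(mask,P,z):
    """largest blob -> (centre, long-axis yaw deg, size) on plane z"""
    cs,_=cv2.findContours(mask.astype(np.uint8),cv2.RETR_EXTERNAL,cv2.CHAIN_APPROX_NONE)
    c=max(cs,key=cv2.contourArea)[:,0]
    w=ray(c,P,z); o=w.mean(0)
    (x,y),(a,b),t=cv2.minAreaRect(((w-o)*1000).astype(np.float32))
    if a<b: a,b,t=b,a,t+90
    return o+np.array([x,y])/1000,(t+90)%180-90,(round(a,1),round(b,1))
def go(xy,z,longyaw):
    """units to put TCP at xy,z with tool x along longyaw (mod 180), fingers closing across"""
    o=telemetry.get_obs(); r=R.from_quat(o['tool_rot']).as_matrix()
    s=r.T@(np.array([*xy,z])-o['eef_pos'])/.15
    yx=np.degrees(np.arctan2(r[1,0],r[0,0]))
    t=-((longyaw-yx+90)%180-90)/180   # tool z points down
    print('now',np.round(o['eef_pos'],4),'yaw',round(yx,2),'t',round(o['clock'],2),'grip',o['grip_width'],'q6',round(o['joint_pos'][5],2))
    print('shift',np.round(s,3),'turn',round(t,3))
E
python3 - <<'E'
from h import *
tops={'block_thin':.012,'block_mid':.02,'block_thick':.03}
ims=[]
for c in("top","side"):
    im=camera(c);P=camera_params(c)
    for t,z in tops.items():
        for d in cut_out(t,c):
            m=d['pixels']; col=im[m].mean(0).round()
            print(c,t,round(d['conf'],2),np.round(rect(m,P,z)[0],3),round(rect(m,P,z)[1],1),rect(m,P,z)[2],col, np.argwhere(m).mean(0).round()[::-1])
    m=[d for d in cut_out('short_leg_top',c)]
    print(c,'leg',len(m),[rect(d['pixels'],P,.068) for d in m][:2])
    for (u,v) in ({'top':[(224,222),(250,284),(507,279)],'side':[(258,217),(222,249),(414,401)]}[c]):
        ims.append(cv2.resize(im[v-25:v+25,u-30:u+30],(240,200),interpolation=cv2.INTER_CUBIC))
cv2.imwrite('pics/crop.png',np.vstack([np.hstack(ims[:3]),np.hstack(ims[3:])])[:,:,::-1])
go((.60,.055),.30,-4)
E
```

```text
top block_thin 0.87 [0.721 0.261] -18.8 (62.1, 46.6) [242.  68.  65.] [268. 173.]
top block_thin 0.77 [0.613 0.247] 60.3 (59.3, 45.1) [247.  71.  68.] [274. 216.]
top block_thin 0.68 [0.604 0.369] -40.1 (59.4, 50.5) [240. 216. 162.] [225. 221.]
top block_thin 0.64 [0.526 0.59 ] -1.2 (58.8, 48.7) [238.  78.  74.] [134. 254.]
top block_mid 0.71 [0.45  0.305] 37.8 (62.4, 47.2) [239. 213. 159.] [250. 283.]
top block_thick 0.87 [ 0.448 -0.309] -29.5 (65.1, 53.3) [233. 205. 153.] [507. 278.]
top leg 1 [(array([ 0.56257938, -0.01004649]), -6.964447021484375, (284.9, 230.2))]
side block_thin 0.84 [0.609 0.244] 58.5 (78.2, 48.6) [231.  53.  46.] [290. 235.]
side block_thin 0.8 [0.522 0.584] -5.9 (62.0, 60.0) [221.  56.  50.] [190. 195.]
side block_thin 0.74 [0.714 0.256] -17.4 (66.6, 65.2) [222.  54.  48.] [318. 218.]
side block_thin 0.72 [0.598 0.364] 52.8 (59.1, 58.7) [232. 204. 153.] [258. 217.]
side block_mid 0.58 [0.444 0.298] 42.7 (83.4, 53.8) [219. 189. 140.] [223. 250.]
side block_thick 0.59 [ 0.438 -0.317] -30.2 (69.8, 65.9) [220. 190. 141.] [414. 402.]
side leg 1 [(array([ 0.55618374, -0.02436001]), -6.658821105957031, (345.5, 318.5))]
now [0.1357 0.4813 0.2533] yaw 164.26 t 1.3 grip 0.08508396534386356 q6 1.57
shift [-3.75  -1.895 -0.311] turn -0.065
```

View pics/crop.png

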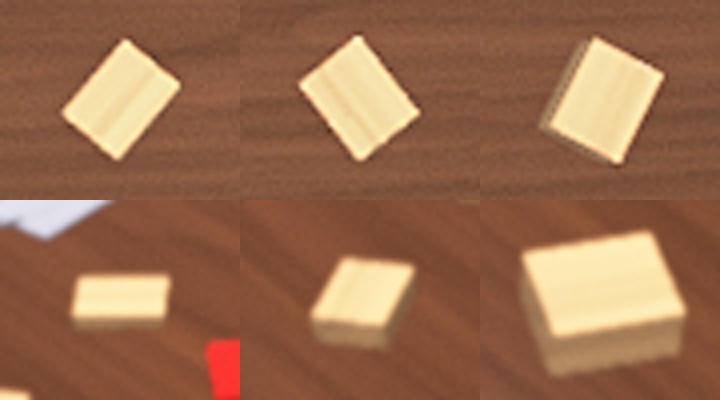

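The crop confirms the three pale blocks: the left one is clearly the thinnest, and the right one is the thickest. Now I'll head for the short leg to look at it on the way.

```bash
python3 -m creep '1 -1 -0.5 -0.3 -0.05; 1 -1 -0.5 -0.3 -0.05; 1 -1 -0.5 -0.3 -0.05'
python3 -m creep '1 -1 -0.5 0 0; 1 -1 -0.5 0 0; 1 -1 -0.5 0 0'; python3 - <<'E'
from h import *
go((.60,.055),.30,-7)
P=camera_params('wrist');r=R.from_quat(telemetry.get_obs()['tool_rot']).as_matrix()
print(r.T@(P['eye']-telemetry.get_obs()['eef_pos']), r.T@R.from_quat(P['attitude']).as_matrix())
E
```

```text
clock: 1.68
eef_pos: [0.2609, 0.367, 0.2991]
tool_rot: [0.059, 0.998, 0.0, 0.0]
ft_force: [0.5, 1.0, -0.6]
grip_width: 0.0854
grasp_force: 0.0
clock: 2.05
eef_pos: [0.4018, 0.2746, 0.2985]
tool_rot: [0.06, 0.998, 0.0, 0.0]
ft_force: [0.4, 0.5, -0.5]
grip_width: 0.0856
grasp_force: 0.0
now [0.4018 0.2746 0.2985] yaw 173.14 t 2.05 grip 0.08563189356503012 q6 0.72
shift [-1.487 -1.296 -0.01 ] turn 0.001
[ 0.06897682  0.00088702 -0.12139933] [[ 3.28961235e-05 -9.62664220e-01 -2.70698352e-01]
 [ 9.99999919e-01 -7.70238598e-05  3.95437334e-04]
 [-4.01523605e-04 -2.70698343e-01  9.62664140e-01]]
```

```bash
python3 -m creep '1 -1 -0.7 -0.1 0; 1 -1 -0.7 -0.1 0; 1 -1 -0.7 -0.1 0;1 -1 -0.7 -0.1 0' >/dev/null
python3 -m creep '1 -0.8 -0.6 0.3 0; 1 -0.8 -0.6 0.3 0; 1 -0.8 -0.6 0.3 0;1 -0.8 -0.6 0.3 0;1 -0.8 -0.6 0.3 0'; python3 - <<'E'
from h import *
im=camera('wrist');P=camera_params('wrist')
cv2.imwrite('pics/leg.png',im[:,:,::-1])
m=pale(im); m=cv2.morphologyEx(m,cv2.MORPH_OPEN,np.ones((5,5)));cv2.imwrite('pics/legm.png',m)
print(rect(m,P,.068))
d=spot_point('short_leg_top','wrist');print(d)
go((.45,-.309),.25,-29.5)
E
```

```text
clock: 3.18
eef_pos: [0.6443, 0.0521, 0.2685]
tool_rot: [0.058, 0.998, 0.0, -0.0]
ft_force: [-1.1, 0.2, 1.0]
grip_width: 0.0853
grasp_force: 0.0
(array([0.67507353, 0.05603359]), -6.955535888671875, (62.9, 48.6))
[{'at': [0.679, 0.0558, 0.0704], 'conf': 0.73}]
now [0.6444 0.0525 0.2694] yaw 173.37 t 3.27 grip 0.08564112167847322 q6 0.2
shift [ 1.009 -2.543  0.127] turn 0.127
```

View pics/leg.png

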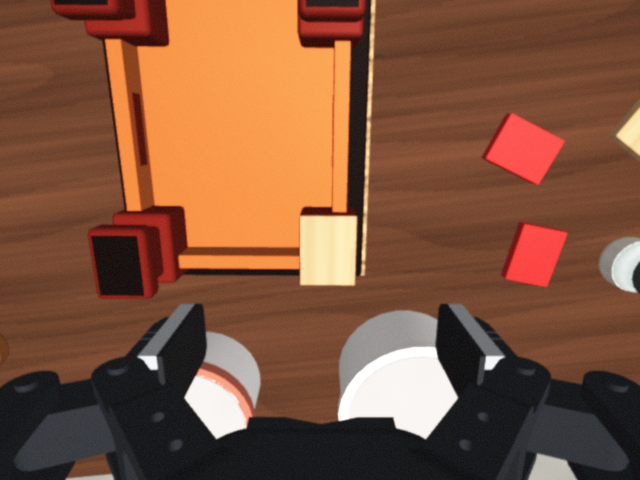

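The picture shows the pale sawn face at (328,250), with square edges and nothing on it. Centre is (0.675, 0.056) with yaw -7°. Now the thick block.

```bash
python3 -m creep '1 0.3 -0.85 0 0; 1 0.3 -0.85 0 0; 1 0.3 -0.85 0 0;1 0.35 -0.9 0 0' >/dev/null
python3 -m creep '1 0.3 -0.85 0 0; 1 0.3 -0.85 0 0; 1 0.3 -0.85 0 0;1 0.35 -0.9 0 0' >/dev/null
python3 -m creep '1 0.35 -0.8 0.3 0.127;1 0.35 -0.8 0.3 0.127; 1 0.35 -0.8 0.3 0.127;1 0.35 -0.8 0.3 0.127;1 0.35 -0.8 0.3 0.127;1 0.35 -0.8 0.3 0.127'; python3 - <<'E'
from h import *
P=camera_params('wrist');im=camera('wrist')
cv2.imwrite('pics/thick.png',im[:,:,::-1])
m=cv2.morphologyEx(pale(im),cv2.MORPH_OPEN,np.ones((5,5)))
c,t,s=rect(m,P,.03);print(c,t,s)
d=cut_out('block_thick','wrist');print(len(d))
if d: print(rect(d[0]['pixels'],P,.03))
go(c,.028,t)
E
```

```text
clock: 5.03
eef_pos: [0.4442, -0.3167, 0.224]
tool_rot: [0.254, 0.967, -0.0, 0.001]
ft_force: [0.5, 0.3, 1.0]
grip_width: 0.0856
grasp_force: 0.0
[ 0.42424977 -0.49070947] -5.962371826171875 (67.4, 26.4)
1
(array([ 0.44596356, -0.30839891]), -30.172542572021484, (63.3, 45.6))
now [ 0.4438 -0.317   0.2238] yaw 150.52 t 5.12 grip 0.08569926664816066 q6 -0.11
shift [-0.455 -1.072  1.306] turn -0.131
```

View pics/thick.png

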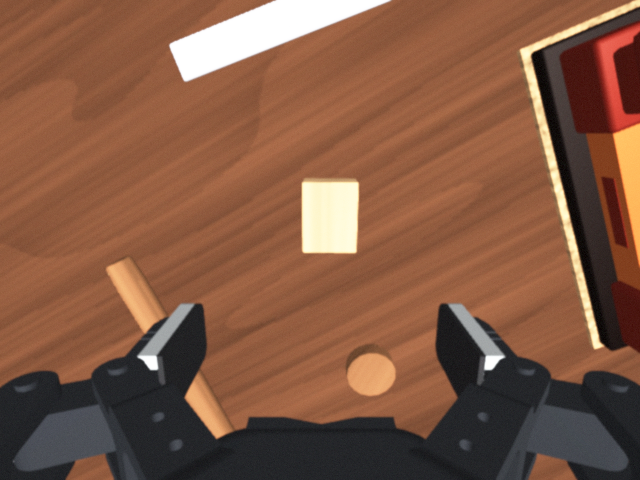

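```bash
cat >> h.py <<'E'
def block(name,z,thr=225):
    P=camera_params('wrist');im=camera('wrist')
    m=cut_out(name,'wrist')[0]['pixels']
    g=im[:,:,0]; m2=m&(g>thr)
    m2=cv2.morphologyEx(m2.astype(np.uint8),cv2.MORPH_OPEN,np.ones((5,5)))
    print('vals',np.percentile(g[m],[5,15,50,90])); r=rect(m2,P,z); print(r, rect(m,P,z)); return r
E
python3 - <<'E'
from h import *
P=camera_params('wrist')
print(ray([(330.5,217.5)],P,.03))
c,t,s=block('block_thick',.03)
go(c,.028,t)
E
```

```text
[[ 0.44663554 -0.30839551]]
vals [244. 254. 255. 255.]
(array([ 0.44709595, -0.30885184]), -30.180675506591797, (60.4, 45.3)) (array([ 0.44597095, -0.30867399]), -29.475330352783203, (62.5, 45.8))
now [ 0.4434 -0.3174  0.2236] yaw 150.47 t 5.22 grip 0.08521656725301419 q6 -0.11
shift [0.007 0.062 1.304] turn 0.004
```

```bash
python3 -m creep '1 0.007 0.062 0.4 0.003; 1 0.007 0.062 0.8 0.003;1 0.007 0.062 1 0.003; 1 0.007 0.062 1 0.003;1 0.007 0.062 1 0.003' >/dev/null
python3 - <<'E'
from h import *
go((.4470,-.3087),.028,-30)
E
```

```text
now [ 0.4476 -0.31    0.0748] yaw 149.86 t 5.85 grip 0.08526500569881434 q6 -0.08
shift [0.009 0.005 0.312] turn -0.001
```

```bash
python3 -m creep '1 0.009 0.005 0.2 0; 1 0.009 0.005 0.31 0;1 0.009 0.005 0.31 0; 0 0.009 0.005 0.31 0;0 0.009 0.005 0.31 0;0 0.009 0.005 0.31 0;0 0.009 0.005 0.31 0;0 0.009 0.005 0.31 0;0 0.009 0.005 0.31 0'
python3 - <<'E'
from h import *
go((.675,.056),.25,-7)
E
```

```text
clock: 6.98
eef_pos: [0.4467, -0.3086, 0.0281]
tool_rot: [0.26, 0.966, -0.0, 0.001]
ft_force: [-0.9, 0.8, 6.3]
grip_width: 0.0447
grasp_force: 63.3
now [ 0.4467 -0.3086  0.0281] yaw 149.85 t 6.97 grip 0.044697263425035064 q6 -0.08
shift [-0.099  2.866 -1.48 ] turn -0.129
```

```bash
python3 -m creep '0 0 0 -0.3 0; 0 0 0.2 -0.6 0;0 0 0.6 -0.9 0;0 0 0.95 -1 0;0 0 0.95 -1 0' 
python3 -m creep '0 -0.1 0.4 -0.1 0; 0 -0.1 0.8 -0.2 0;0 -0.1 1 -0.2 0; 0 -0.1 1 -0.2 0' >/dev/null
python3 -m creep '0 0 0.3 0 -0.05; 0 0 0.6 0 -0.1;0 0 0.8 0 -0.129;0 0 0.85 0 -0.129;0 0 0.85 0 -0.129;0 0 0.85 0 -0.129' 
python3 - <<'E'
from h import *
go((.675,.056),.18,-7)
E
```

```text
clock: 7.6
eef_pos: [0.52, -0.1819, 0.179]
tool_rot: [0.257, 0.966, 0.0, 0.002]
ft_force: [-0.2, -0.6, -1.4]
grip_width: 0.0452
grasp_force: 62.7
clock: 8.85
eef_pos: [0.669, 0.0458, 0.2067]
tool_rot: [0.062, 0.998, -0.0, -0.0]
ft_force: [0.1, 0.4, -0.4]
grip_width: 0.0447
grasp_force: 62.7
now [0.669  0.0458 0.2067] yaw 172.93 t 8.85 grip 0.044684347597374705 q6 0.19
shift [-0.032  0.072  0.178] turn -0.0
```

```bash
python3 -m creep '0 -0.03 0.07 0.15 0;0 -0.03 0.07 0.15 0;0 -0.03 0.07 0.15 0;0 -0.03 0.07 0.15 0'
python3 - <<'E'
from h import *
P=camera_params('wrist');im=camera('wrist')
cv2.imwrite('pics/held.png',im[:,:,::-1])
np.savez('held.npz',**P)
print(spot_point('short_leg_top','wrist'))
go((.675,.056),.0965,-7)
E
```

```text
clock: 9.35
eef_pos: [0.6757, 0.0569, 0.1855]
tool_rot: [0.061, 0.998, 0.0, 0.001]
ft_force: [0.9, -1.0, 0.1]
grip_width: 0.0449
grasp_force: 62.7
[]
now [0.6757 0.0572 0.1853] yaw 173.04 t 9.45 grip 0.044936375444870086 q6 0.21
shift [ 0.004 -0.008  0.592] turn 0.0
```

View pics/held.png

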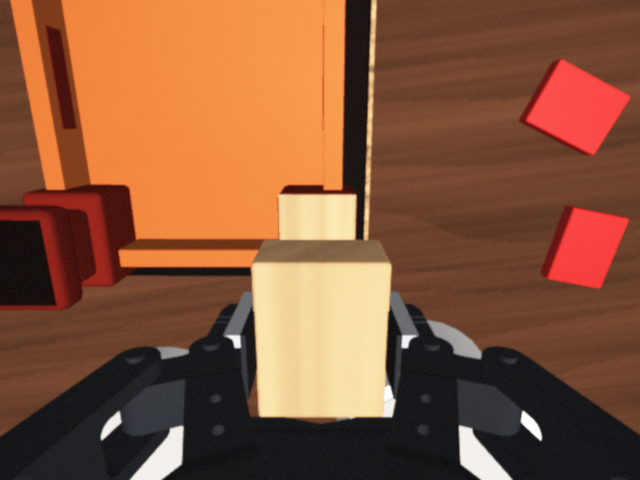

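The block is held level and square in the jaws, with its top face from (252,263) to (390,416). The leg's near edge runs (279,195)–(356,195), with the foot still bare. I'll check both by ray casting.

```bash
python3 - <<'E'
from h import *
P=dict(np.load('held.npz'))
e=ray([(279,195),(356,195)],P,.068); a=np.radians(-7); print('leg edge',e,'leg centre',e.mean(0)+.032*np.array([np.cos(a),np.sin(a)]))
b=ray([(253,263),(391,263),(389,416),(250,416)],P,.1873); print('block',b,b.mean(0), telemetry.get_obs()['eef_pos'])
E
```

```text
leg edge [[0.64097128 0.03621593]
 [0.64675166 0.0834856 ]] leg centre [0.67562294 0.05595095]
block [[0.6449867  0.03946988]
 [0.65043664 0.08400033]
 [0.70946929 0.07899055]
 [0.70326493 0.0284079 ]] [0.67703939 0.05771716] [0.67565947 0.05717535 0.18530931]
```

```bash
python3 -m creep '0 0.004 -0.009 0.25 0;0 0.004 -0.009 0.45 0;0 0.004 -0.009 0.55 0;0 0.004 -0.009 0.55 0;0 0.004 -0.009 0.55 0' >/dev/null
python3 - <<'E'
from h import *
go((.675,.0559),.0962,-7); print(telemetry.get_obs()['ft_force'])
E
```

```text
now [0.6757 0.0564 0.1034] yaw 173.07 t 10.07 grip 0.044936205549456834 q6 0.2
shift [ 0.004 -0.004  0.048] turn 0.0
[ 0.31362414 -0.0277036  -1.13183572]
```

```bash
python3 -m creep '0 0.004 -0.003 0.02 0;0 0.004 -0.003 0.04 0;0 0.004 -0.003 0.048 0;0 0.004 -0.003 0.048 0;0 0.004 -0.003 0.048 0'
python3 - <<'E'
from h import *
go((.675,.0559),.0962,-7)
E
```

```text
clock: 10.7
eef_pos: [0.6744, 0.056, 0.0961]
tool_rot: [0.06, 0.998, 0.0, 0.001]
ft_force: [-1.7, 0.3, 5.2]
grip_width: 0.0449
grasp_force: 63.5
now [0.6744 0.056  0.0961] yaw 173.08 t 10.7 grip 0.044865032900692894 q6 0.2
shift [-0.004 -0.    -0.   ] turn 0.0
```

```bash
python3 -m creep '0.75 0 0 0 0;0.75 0 0 0 0;0.75 0 0 0 0;0.8 0 0 0 0;0.9 0 0 -0.15 0;1 0 0 -0.5 0;1 0.1 0 -0.9 0;1 0.2 0 -1 0;1 0.2 0 -1 0;1 0.2 0 -1 0'
python3 - <<'E'
from h import *
c,t,s=block('block_thick',.098)
im=camera('wrist');cv2.imwrite('pics/st1.png',im[:,:,::-1])
go((.60,.37),.25,-40)
E
```

```text
clock: 11.95
eef_pos: [0.6435, 0.0594, 0.2424]
tool_rot: [0.06, 0.998, -0.0, -0.002]
ft_force: [0.2, 0.2, -0.4]
grip_width: 0.0855
grasp_force: 0.0
vals [140. 240. 249. 251.]
(array([0.67593851, 0.05675815]), -6.909233093261719, (59.1, 45.5)) (array([0.67234326, 0.05742287]), -6.909233093261719, (66.4, 46.6))
now [0.6437 0.0594 0.2421] yaw 173.07 t 12.1 grip 0.08536080499049035 q6 0.21
shift [ 0.539  2.021 -0.053] turn 0.184
```

View pics/st1.png

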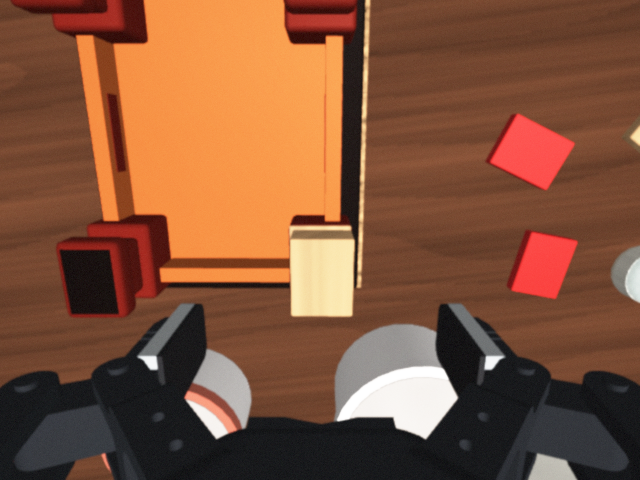

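The thick block sits flat and square on the leg: its top face is centred at (322,272), within about 1 mm of the leg's centre. Now the thin pale block.

```bash
python3 -m creep '1 0.25 0.4 0 0.05;1 0.27 0.8 0 0.1;1 0.27 1 0 0.15;1 0.27 1 0 0.184;1 0.27 1 0 0.184' >/dev/null
python3 - <<'E'
from h import *
go((.60,.37),.23,-40)
E
```

```text
now [0.6217 0.2138 0.2428] yaw 140.09 t 12.72 grip 0.0851403050898282 q6 1.03
shift [0.779 0.706 0.085] turn 0.0
```

```bash
python3 -m creep '1 0.35 0.3 0.08 0;1 0.6 0.5 0.08 0;1 0.78 0.7 0.08 0;1 0.78 0.7 0.08 0;1 0.78 0.7 0.08 0;1 0.78 0.7 0.08 0' >/dev/null
python3 - <<'E'
from h import *
c,t,s=block('block_thin',.012)
im=camera('wrist');cv2.imwrite('pics/thin.png',im[:,:,::-1])
go(c,.10,t); go(c,.0235,t)
E
```

```text
vals [244. 253. 254. 255.]
(array([0.60242334, 0.37287745]), -40.93124771118164, (60.2, 45.2)) (array([0.60263209, 0.37266499]), -40.86205291748047, (61.4, 45.2))
now [0.6006 0.3676 0.233 ] yaw 139.86 t 13.62 grip 0.08509658256588114 q6 1.25
shift [0.013 0.034 0.887] turn 0.004
now [0.6006 0.3676 0.233 ] yaw 139.86 t 13.62 grip 0.08509658256588114 q6 1.25
shift [0.014 0.034 1.397] turn 0.004
```

View pics/thin.png

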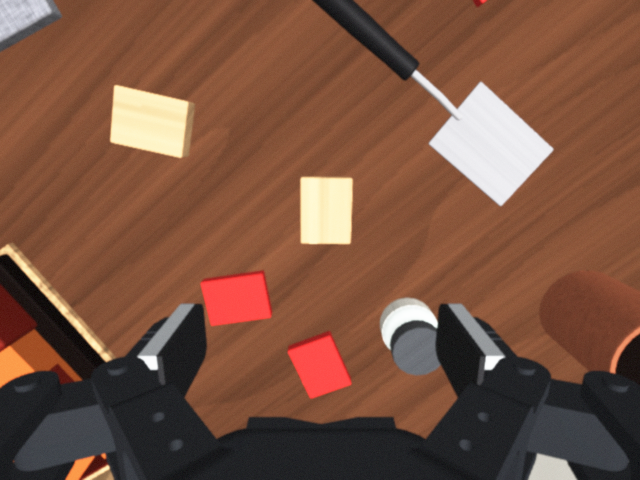

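The pale thin block is alone at (327,210). The red slabs at (237,298) and (320,365) are clear of the finger paths, so I'll descend.

```bash
python3 -m creep '1 0.013 0.034 0.4 0.004;1 0.013 0.034 0.8 0.004;1 0.013 0.034 1 0.004;1 0.013 0.034 1 0.004;1 0.013 0.034 1 0.004' >/dev/null
python3 - <<'E'
from h import *
go((.6024,.3728),.0235,-40.9)
E
```

```text
now [0.6031 0.3744 0.0848] yaw 139.21 t 14.25 grip 0.08557054444403941 q6 1.27
shift [-0.003 -0.013  0.408] turn 0.001
```

```bash
python3 -m creep '1 -0.003 -0.012 0.25 0;1 -0.003 -0.012 0.37 0;1 -0.003 -0.012 0.405 0;1 -0.003 -0.012 0.405 0;0 -0.003 -0.012 0.405 0;0 -0.003 -0.012 0.405 0;0 -0.003 -0.012 0.405 0;0 -0.003 -0.012 0.405 0;0 -0.003 -0.012 0.405 0;0 -0.003 -0.012 0.405 0'
python3 - <<'E'
from h import *
go((.6024,.3728),.0235,-40.9)
E
```

```text
clock: 15.5
eef_pos: [0.6018, 0.373, 0.0233]
tool_rot: [0.348, 0.937, 0.001, 0.001]
ft_force: [-0.3, 0.2, 5.8]
grip_width: 0.0444
grasp_force: 62.6
now [0.6018 0.373  0.0233] yaw 139.24 t 15.5 grip 0.04443655837039517 q6 1.27
shift [-0.004  0.001 -0.001] turn 0.001
```

```bash
python3 -m creep '0 0 0 -0.3 0;0 0 0 -0.7 0;0 0 0 -1 0;0 -0.35 -0.3 -1 0;0 -0.6 -0.7 -1 0;0 -0.6 -0.9 -1 0;0 -0.6 -0.9 -1 0'
python3 - <<'E'
from h import *
go((.6755,.0563),.20,-6.95)
E
```

```text
clock: 16.38
eef_pos: [0.5787, 0.2079, 0.171]
tool_rot: [0.35, 0.937, -0.002, -0.002]
ft_force: [-0.3, 1.2, -0.3]
grip_width: 0.0441
grasp_force: 62.0
now [0.5787 0.2079 0.171 ] yaw 139.01 t 16.38 grip 0.0440535697758639 q6 1.06
shift [-1.15  -0.341 -0.194] turn -0.189
```

```bash
python3 -m creep '0 -0.3 -0.1 -0.1 -0.05;0 -0.6 -0.2 -0.2 -0.1;0 -0.9 -0.3 -0.2 -0.15;0 -1 -0.33 -0.2 -0.188;0 -1 -0.33 -0.2 -0.188;0 -1 -0.33 -0.2 -0.188' >/dev/null
python3 - <<'E'
from h import *
go((.6755,.0563),.1313,-6.95)
E
```

```text
now [0.662  0.0773 0.2013] yaw 173.05 t 17.12 grip 0.0441746029307988 q6 0.24
shift [-0.106 -0.128  0.467] turn 0.0
```

```bash
python3 -m creep '0 -0.105 -0.128 0.1 0;0 -0.105 -0.128 0.3 0;0 -0.105 -0.128 0.43 0;0 -0.105 -0.128 0.43 0;0 -0.105 -0.128 0.43 0;0 -0.105 -0.128 0.43 0'
python3 - <<'E'
from h import *
go((.6755,.0563),.1213,-6.95)
P=camera_params('wrist');im=camera('wrist');np.savez('held2.npz',**P)
cv2.imwrite('pics/held2.png',im[:,:,::-1])
E
```

```text
clock: 17.88
eef_pos: [0.6765, 0.0553, 0.1388]
tool_rot: [0.06, 0.998, 0.0, 0.001]
ft_force: [0.4, 0.9, -1.3]
grip_width: 0.0444
grasp_force: 62.0
now [0.6765 0.0553 0.1388] yaw 173.08 t 17.88 grip 0.04441523322273682 q6 0.2
shift [0.008 0.006 0.117] turn 0.0
```

View pics/held2.png

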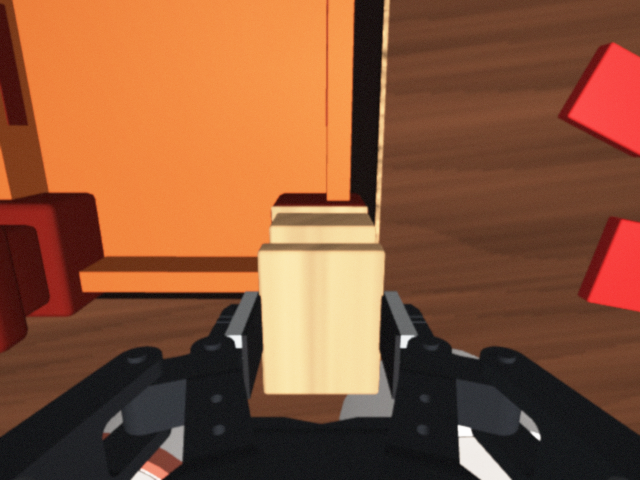

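The thin block is held level and square right above the thick one: both are centred at column ~322, and the thick block's near edge is at row ~228. Lowering now.

```bash
python3 -m creep '0 0.006 0.006 0.05 0;0 0.006 0.006 0.09 0;0 0.006 0.006 0.11 0;0 0.006 0.006 0.117 0;0 0.006 0.006 0.117 0;0 0.006 0.006 0.117 0'
python3 - <<'E'
from h import *
go((.6755,.0563),.1213,-6.95)
E
```

```text
clock: 18.68
eef_pos: [0.6743, 0.0561, 0.1213]
tool_rot: [0.06, 0.998, 0.0, -0.0]
ft_force: [-3.8, -0.2, 6.0]
grip_width: 0.0441
grasp_force: 62.8
now [0.6743 0.0561 0.1213] yaw 173.08 t 18.68 grip 0.04414204474278446 q6 0.2
shift [-0.008  0.002 -0.   ] turn 0.0
```

```bash
python3 -m creep '0.75 0 0 0 0;0.75 0 0 0 0;0.75 0 0 0 0;0.8 0 0 0 0;0.9 0 0 -0.15 0;1 0 0 -0.5 0;1 0.1 0 -0.9 0;1 0.2 0 -1 0;1 0.2 0 -1 0;1 0.2 0 -1 0'
python3 - <<'E'
from h import *
b=block('block_thin',.11)
im=camera('wrist');
for d in boxes_of('block_thin','wrist')[:3]: print(d['at'],d['conf'])
for c in('top','side'):
    s=camera(c); 
    if c=='side': crop=cv2.resize(s[200:350,230:470],(480,300),interpolation=cv2.INTER_CUBIC)
w=cv2.resize(im[150:360,200:440],(300,300)); 
cv2.imwrite('pics/final.png',np.hstack([w,crop])[:,:,::-1])
E
```

```text
clock: 19.92
eef_pos: [0.6445, 0.0596, 0.2676]
tool_rot: [0.06, 0.998, -0.0, -0.002]
ft_force: [0.3, 0.7, -0.2]
grip_width: 0.0856
grasp_force: 0.0
vals [112. 231. 251. 252.]
(array([0.68356003, 0.21431804]), -18.22198486328125, (43.7, 33.3)) (array([0.68273751, 0.21232331]), -18.18708038330078, (45.1, 38.1))
[0.6758, 0.0553, 0.1122] 0.9
[0.716, 0.2585, 0.0102] 0.8
[0.6156, 0.2489, 0.0136] 0.75
```

View pics/final.png

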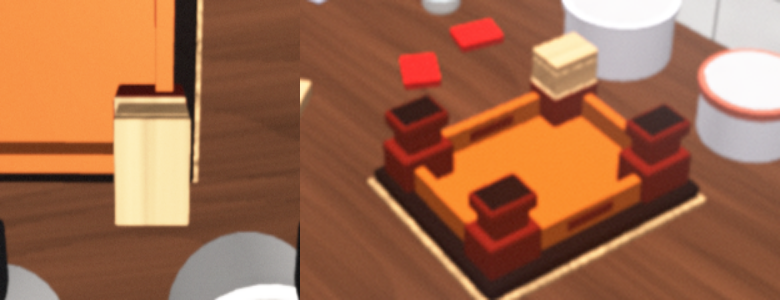

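The stack is square and flush on the short leg, the top is centred at (0.676, 0.055, 0.112), and the arm is clear. The block measured by that last mask was a red slab, so I ignored it. Handing in.

```bash
python3 -c "
from workcell import ticket
print(ticket.job_done())"
```

```text
the job is handed in; nothing more can be done
None
```

The 30 mm and 12 mm blocks are stacked on the short leg (thick one below), centred within about 1 mm and level with the other feet as far as the cameras show. The 20 mm block was left where it lay, and the job is handed in, though no verdict came back.

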